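# Release the plaster cast from the left-hand clamp

## Task

The beige plaster cast is held in the blue jig by a clamp with a left-hand thread: unscrew its red knob by turning it clockwise, letting the hand rise with it so that the sprung knob is neither pressed down nor pulled up, until the white line on the knob points at the white release line on the collar, and let go of it there. Then slide the cast out forwards from under the clamp and set it down gently, upright on its base, on the mat in the steel basket. Plaster is brittle, so never tighten the clamp on it or lever the cast against the clamp, and leave everything else on the bench where it is.

Things in the scene. Friction and masses are not known exactly. Their poses are not given: they have to be found in the camera images.
- jig: blue clamping jig, base 190 (x) x 100 (y) x 12 mm high, fixed; origin under its centre. The screw stands upright 45 mm from the origin along +x. The cast sits on the base at x = -40 mm, open towards -x; at its heel (+x) a stop and, 1.5 mm clear on each side along its rear 21 mm, two rails, 10 mm high
- strap: aluminium strap that rides on the screw (origin on the screw's axis, at its underside), 24 mm wide, 10 mm thick, reaching along the jig's -x over the cast's heel. The sprung rubber foot under its end, 14 mm across, presses on the cast's top 25 mm behind the cast's centre: draw the cast 20 to 40 mm along the jig's -x before lifting
- cast: beige plaster dental cast in the jig, 0.1 to 0.22 kg, brittle; base block 64 (x) x 56 (y) x 24 mm high, teeth on it up to 35 mm; origin at the centre of its underside, x as the jig's when seated. Grip it across y on the base block, some 10 mm to the -x side of its centre, clear of the rails
- knob: round red ribbed knob, 40 mm across, 30 mm high. Left-hand thread: clockwise from above loosens and lifts it, collar and strap several mm per turn (follow by feel); anticlockwise crushes the plaster. 0.25 N m; stays where left; 1.75 to 2.4 rad from start to release mark, hard stop 0.7 rad beyond. Sprung push-on fit, 8 N/mm: pushed or pulled 2.2 mm along its axis it is damaged
- knob_top (a point): centre of the knob's flat top, on the screw's axis. Below the knob lies a dark collar 62 mm across that does not turn, with a yellow engraved arrow that points clockwise
- knob_mark (a point): outer end of the white line engraved on the knob's top, at its rim, 20 mm from the axis; turns with the knob
- release_mark (a point): inner end of the white release line engraved on the collar, 20 mm from the axis on the jig's +x side, 35 mm below the knob's top; rises with the strap but does not turn. The knob is at release when its own line points at this one (one point above the other)
- basket: open steel rinse basket, 180 (x) x 160 (y) mm, walls 30 mm high and 3 mm thick, fixed to the bench, empty; on its floor a springy perforated blue mat, top 10 mm above the bench, that gives 1 mm per 4 N and up to 4 mm; origin under its centre
- cast_green: a second cast, of pale green stone, of the same shape standing free on the bench; bystander
- pot_a: translucent jar with white lid, 90 mm across, 105 mm high; bystander; origin under its centre
- pot_b: like pot_a; bystander
- beaker: white open plastic cup, 80 mm across, 85 mm high; bystander; origin under its centre
- brush: hand brush lying flat; bystander
- spatula: spatula with red handle lying flat; bystander
- bottle: white bottle with blue cap, 44 mm across, 90 mm high; bystander; origin under its centre
Mind the look-alikes: they are no part of the job. There is more than one size of the basket; the one meant has the size given above.

How it is judged:
By the outcome, as a careful person would: the job done as asked, in the order asked, and still so for the second after the job is handed in, with the robot touching nothing.
It also fails if it takes over 64 s, if anything falls off the work surface, if the arm or the gripper's body presses on something with over 40 N, if the wrist force passes 120 N, or if a joint passes its speed limit or range.

## Robot

A 6-joint arm with a two-finger parallel gripper is mounted at the origin on the work surface. World frame = base frame: x ahead of the robot, y to its left, z up, the work surface at z = 0. Lengths are in m, angles in degrees, forces in N, time in s.
With the tool pointing down it reaches from about 0.35 to 0.875 m from the base axis. Payload 4.2 kg.
Tool frame: the origin (TCP) lies midway between the tips of the shut fingers; the grasp point (between the pads) lies 19 mm behind it; y points along the fingers, z is the direction in which the jaws open and shut, and the axes are right-handed (so a half turn about y gives the same grasp; the last joint's range is limited). The gripper opens to 87 mm and grips with 3 to 60 N. Pads are 19 mm wide; open, the fingers measure 117 mm over their backs; the gripper's body (75 mm by 190 mm) begins 51 mm behind the grasp point.
Start: joints at [-58.121, 22.042, 0.453, 0, -68.411, -14.817], TCP at [0.183, -0.597, 0.223] pointing down, gripper open.
Joint ranges: [-179.83, 179.83], [-69.29, 118.12], [-61.27, 80.66], [-181.25, 117.63], [-171.15, -9.14], [-177.46, 177.46]. Speed limits (degrees/s): [159.86, 159.86, 180, 180, 180, 180].

## Interface

Orientations are given as [roll, pitch, yaw] about the fixed x, y, z axes, in that order (R = Rz(yaw) Ry(pitch) Rx(roll)).
In Python, from workcell import env gives the robot as it stands. The module is installed in compiled form; this text tells all that it offers. Calls block until the motion is done:
- env.goto(position, orientation): joint-space move of the TCP to a pose.
- env.move_straight(position, rotation=None, rate=0.15, force_limit=None): straight line of the TCP; rotation=None keeps the orientation; rate is the mean speed in m/s. With force_limit (N) it stops when the force on the tool has changed by that much, and returns True; else False.
- env.set_joints(angles): joint-space move.
- env.gripper_to(opening, grasp_force=None): opening from 0.0 (shut) to 1.0 (fully open); grasp_force is the grip in N (None keeps the last); returns when the fingers have stopped.
- env.dwell(seconds).
- env.inverse_kinematics(position, orientation): joint angles nearest the present ones, or None.
- env.read_state(): the state.
- env.grab_frame(name): name is "side" or "top"; returns a dict with "image" (384x512x3 uint8, blue, green, red), "fx", "fy", "cx", "cy" (pixels), "D" ([k1, k2, p1, p2, k3] as OpenCV has them; the pictures are not rectified), "position" and "orientation" of the camera in the world. Camera axes: x right, y up, looking along -z (the intrinsics and any distortion apply to the point x, -y, -z); pixel columns grow to the right and rows downward; lengths in m; the calibration is good to about 2 mm. A picture is of the moment at which its call begins. There is no depth.
A pose or a line that the arm cannot do raises env.Unreachable and nothing moves.
- env.close_job(): hands the job in, once; it reports no verdict.
Trained networks look in a picture, given as the dict that the camera call returned (one of the last four; its "shot" number tells which), for a name from the list of things; names that differ only in an ending like _2 or _b are one class to them, and where a whole thing is asked for, a point or a joint stands for the part that bears it (a point fixed in the world has none). Each returns a list of dicts, best first, with "score" (0 to 1); they miss things now and then, are a little off and sometimes report something else, mostly with a low value. They report only what shows in the picture. A call takes as long as a camera call. They do not tell look-alikes from the thing itself.
- env.search_frame(picture, thing): "xyz" ([x, y, z] in m, in world coordinates, good to about 4 mm: the middle of the surface that is visible of it).
- env.trace(picture, thing): "mask" (384x512 bool, what is visible of it).
The state is a dict: "clock": time; "joint_positions": joint angles; "qvel": joint speeds; "joint_torque": joint torques, N m; "position": TCP position; "tool_rot": TCP orientation; "force": force on the tool from outside, world axes, zero at the start; "wrist_torque": the same for the moment, N m; "opening": opening from 0.0 (shut) to 1.0 (fully open).
Only numpy, scipy, OpenCV 4.12 (cv2) and the standard library are available. Lean on these libraries where they do the work, as an engineer would, in place of code of your own. Each camera call takes 0.05 s, during which the arm holds its last target. There are 200 camera calls.

## Working session

There is one attempt and no reset: what is moved stays moved. The work goes in short steps, each a Python script; the robot and the scene stay as the last script left them, time stands still between calls to the robot, and variables do not carry over. Pictures are saved under pics/ and viewed, about 8 in all and at most 12, crops included, and the job is handed in when it is done.

```bash
mkdir -p pics
python3 - <<'E'
from workcell import env
import cv2,numpy as np
s=env.read_state();print(s)
for n in("side","top"):
    f=env.grab_frame(n);cv2.imwrite(f"pics/{n}0.png",f["image"])
    print(n,{k:v for k,v in f.items() if k!="image"})
    for t in("jig","strap","cast","knob","knob_top","knob_mark","release_mark","basket","cast_green"):
        print(t,[(round(d["score"],2),np.round(d["xyz"],3).tolist()) for d in env.search_frame(f,t)][:4])
print(env.read_state()["clock"])
a=cv2.imread("pics/side0.png");b=cv2.imread("pics/top0.png")
E
```

```text
{'clock': 0.0, 'joint_positions': array([-5.81211738e+01,  2.20897845e+01,  3.78427501e-01, -2.73319003e-02,
       -6.84121184e+01, -1.48150029e+01]), 'qvel': array([-0.07323413, -0.07153473, -0.00880944, -0.1285179 ,  0.02574321,
        0.04350847]), 'joint_torque': array([-7.17583844e-04, -3.90663958e+01,  1.87406999e+01,  4.21980232e+00,
        1.10570338e-02, -1.88711442e-04]), 'position': array([ 0.18320741, -0.59690032,  0.22146497]), 'tool_rot': array([-8.98741342e+01,  7.02428302e-03,  1.70537475e+01]), 'force': array([ 0.05891319, -0.42244988, -0.57988814]), 'wrist_torque': array([-0.01035224, -0.00724583,  0.02844515]), 'opening': 1.0002035636551607}
side {'fx': 380.7145830765144, 'fy': 380.7145830765144, 'cx': 255.88364887499753, 'cy': 195.02422818409286, 'D': array([-0.01626145,  0.        ,  0.        ,  0.        ,  0.        ]), 'position': array([0.06182501, 0.65644452, 0.88387301]), 'orientation': array([  46.91788767,    1.13066099, -142.41960902]), 'shot': 1}
jig [(0.63, [0.598, -0.204, 0.01])]
strap [(0.58, [0.604, -0.208, 0.062])]
cast [(0.5, [0.527, -0.188, 0
[... 370 characters left out ...]
  0.        ]), 'position': array([0.28230852, 0.00589829, 1.55990941]), 'orientation': array([ 10.05176434,  -0.87780228, -89.31350323]), 'shot': 2}
jig [(0.8, [0.585, -0.207, 0.016])]
strap [(0.53, [0.603, -0.216, 0.06])]
cast [(0.65, [0.529, -0.214, 0.038])]
knob [(0.67, [0.618, -0.218, 0.098]), (0.36, [0.605, -0.218, 0.058])]
knob_top [(0.74, [0.582, -0.006, 0.02])]
knob_mark [(0.72, [0.536, 0.451, 0.005]), (0.69, [0.583, -0.454, 0.043]), (0.61, [0.618, -0.219, 0.097])]
release_mark [(0.81, [0.605, -0.217, 0.059])]
basket [(0.93, [0.362, 0.23, 0.005]), (0.74, [0.584, 0.203, 0.014]), (0.35, [0.65, 0.419, 0.061])]
cast_green [(0.63, [0.421, -0.01, 0.023]), (0.4, [0.738, 0.059, 0.104])]
1.0
```

View pics/top0.png

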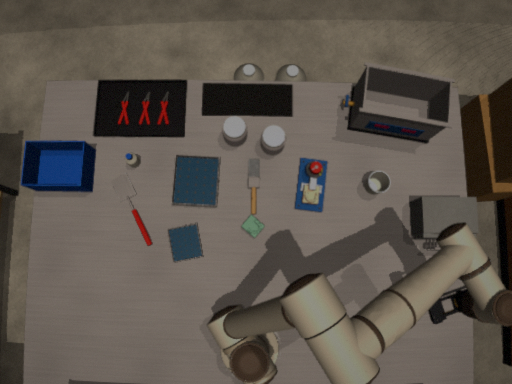

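View pics/side0.png

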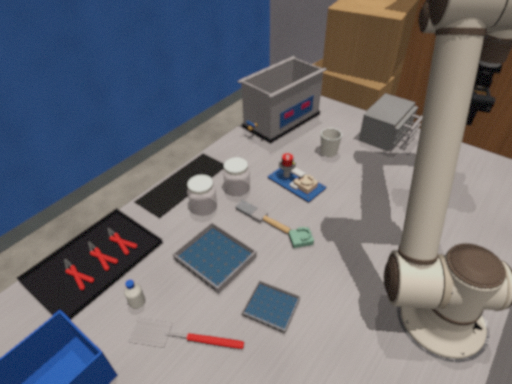

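The top view shows the jig at (312,185) with the red knob at (315,168) and the cast at (311,197). There are two basket candidates: the larger at (197,180), about 46x52 px, and the smaller at (185,242), about 32x36 px. At ~284 px/m, 180x160 mm should be about 51x45 px, so the larger one fits. Next I'll measure these and look at an enlarged crop.

```bash
cat > h.py <<'E'
from workcell import env
import cv2,numpy as np
from scipy.spatial.transform import Rotation as Ro
def cam(f):
    R=Ro.from_euler('xyz',f["orientation"],degrees=True).as_matrix()@np.diag([1,-1,-1.])
    K=np.array([[f["fx"],0,f["cx"]],[0,f["fy"],f["cy"]],[0,0,1]]);return R,K
def proj(f,P):
    R,K=cam(f);P=np.atleast_2d(P).astype(float)
    rv=cv2.Rodrigues(R.T)[0];t=-R.T@f["position"]
    return cv2.projectPoints(P,rv,t,K,f["D"])[0][:,0]
def unproj(f,px,z):
    R,K=cam(f);u=cv2.undistortPoints(np.array(px,float).reshape(-1,1,2),K,f["D"])[:,0]
    d=np.c_[u,np.ones(len(u))]@R.T
    return f["position"]+d*((z-f["position"][2])/d[:,2])[:,None]
def rect(f,mask,z):
    c=max(cv2.findContours(mask.astype(np.uint8),cv2.RETR_EXTERNAL,cv2.CHAIN_APPROX_NONE)[0],key=cv2.contourArea)
    P=unproj(f,c[:,0],z)[:,:2]
    return cv2.minAreaRect((P*1000).astype(np.float32))
def crop(f,c,w,h,s):
    i=f["image"][int(c[1]-h/2):int(c[1]+h/2),int(c[0]-w/2):int(c[0]+w/2)]
    return cv2.resize(i,None,fx=s,fy=s,interpolation=cv2.INTER_CUBIC)
E
python3 - <<'E'
from h import *
T=env.grab_frame("top")
hsv=cv2.cvtColor(T["image"],cv2.COLOR_BGR2HSV)
S=env.grab_frame("side")
m=env.trace(T,"jig");print([ (d["score"],d["mask"].sum()) for d in m]);print("jig",rect(T,m[0]["mask"],.012))
for d in env.trace(T,"basket"): print("basket",round(d["score"],2),rect(T,d["mask"],.03))
bl=((hsv[...,0]>100)&(hsv[...,0]<125)&(hsv[...,1]>150)); w=np.zeros_like(bl);w[150:220,285:340]=1
print("jigcol",rect(T,bl&w,.012))
for d in env.search_frame(S,"basket")+env.search_frame(S,"cast")+env.search_frame(S,"pot_a"): print(d["score"],d["xyz"])
for f,x in((T,"T"),(S,"S")):
  for t in("pot_a","beaker","brush","knob_top","knob_mark"): print(x,t,[(round(d["score"],2),np.round(d["xyz"],3).tolist()) for d in env.search_frame(f,t)][:3])
a=crop(T,(312,184),48,66,8); b=crop(S,(297,175),64,66,8)[:, :400]
c=np.zeros((528,800,3),np.uint8);c[:,:384]=a;c[:,390:790]=b;cv2.imwrite("pics/c1.png",c)
cv2.imwrite("pics/b1.png",crop(T,(195,208),100,120,4))
E
```

```text
[(0.91, np.int64(1059))]
jig ((576.7484741210938, -215.24696350097656), (96.76283264160156, 188.83375549316406), 83.40047454833984)
basket 0.77 ((582.19873046875, 197.60791015625), (164.70791625976562, 183.97555541992188), 87.49776458740234)
basket 0.77 ((363.7094421386719, 227.98765563964844), (118.7085952758789, 107.78436279296875), 12.302436828613281)
jigcol ((577.2515869140625, -214.44712829589844), (93.87586975097656, 182.68121337890625), 83.27118682861328)
0.92 [0.5851, 0.2032, 0.0127]
0.58 [0.363, 0.2312, 0.0091]
0.18 [0.6021, -0.2, 0.01]
0.87 [0.5303, -0.1907, 0.0364]
0.96 [0.7412, 0.0834, 0.0784]
0.65 [0.7077, -0.0509, 0.0779]
T pot_a [(0.95, [0.713, -0.073, 0.105]), (0.61, [0.737, 0.059, 0.109])]
T beaker [(0.76, [0.579, -0.453, 0.045])]
T brush [(0.66, [0.581, -0.008, 0.018])]
T knob_top [(0.47, [0.614, -0.219, 0.096])]
T knob_mark []
S pot_a [(0.96, [0.741, 0.083, 0.078]), (0.65, [0.708, -0.051, 0.078])]
S beaker [(0.62, [0.574, -0.422, 0.057])]
S brush [(0.75, [0.582, -0.004, 0.019])]
S knob_top [(0.68, [0.64, 0.435, 0.058])]
S knob_mark [(0.53, [0.614, -0.204, 0.091]), (0.48, [0.423, 0.004, 0.025])]
```

View pics/c1.png

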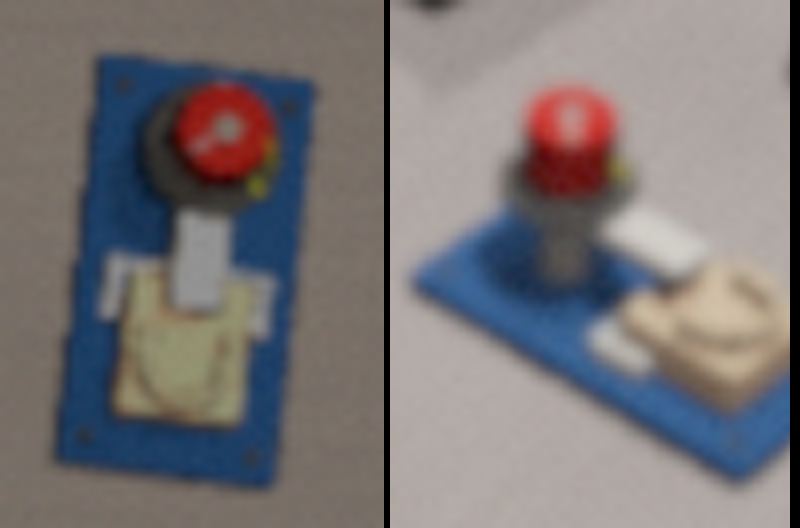

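View pics/b1.png

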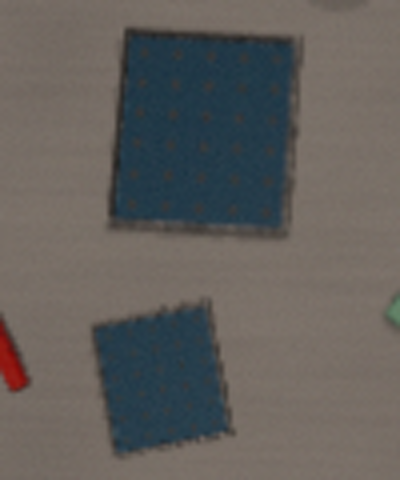

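The crop confirms the large basket: it measures 184x165 mm, against 119x108 mm for the small one. The jig's +x axis is at about -6.6°. The knob's top centre is at about (316,167), and its white line points lower-left, roughly 120° in world. Next I'll refine the knob axis, height and mark angle from both cameras.

```bash
cat >> h.py <<'E'
def redmask(f,c):
    g=cv2.resize(f["image"],None,fx=4,fy=4,interpolation=cv2.INTER_CUBIC).astype(int)
    m=(g[...,2]-np.maximum(g[...,0],g[...,1]))>60
    w=np.zeros(m.shape,bool);x,y=int(c[0]*4),int(c[1]*4);w[y-80:y+80,x-60:x+60]=1
    m=(m&w).astype(np.uint8)
    c=max(cv2.findContours(m,cv2.RETR_EXTERNAL,cv2.CHAIN_APPROX_NONE)[0],key=cv2.contourArea)
    o=np.zeros_like(m);cv2.drawContours(o,[cv2.convexHull(c)],-1,1,-1);return o
a_=np.linspace(0,2*np.pi,60)
def fitknob(fs,p0):
    from scipy.optimize import minimize
    ms=[redmask(f,proj(f,[p0[0],p0[1],p0[2]-.012])[0]) for f in fs]
    def cost(p):
        s=0
        for f,m in zip(fs,ms):
            P=np.r_[[[p[0]+.02*np.cos(t),p[1]+.02*np.sin(t),p[2]-h] for t in a_ for h in(0,.03)]]
            q=(proj(f,P)+.5)*4-.5
            o=np.zeros_like(m);cv2.fillPoly(o,[np.round(cv2.convexHull(q.astype(np.float32))*16).astype(np.int32)],1,shift=4)
            s+=1-(o&m).sum()/(o|m).sum()
        return s
    r=minimize(cost,p0,method="Nelder-Mead",options=dict(initial_simplex=np.array(p0)+.006*np.r_[np.zeros((1,3)),np.eye(3)],xatol=1e-4,fatol=1e-4))
    return r.x,r.fun
def unwarp(f,p,r=.03,n=121):
    g=np.linspace(-r,r,n);X,Y=np.meshgrid(g,g)
    q=proj(f,np.c_[p[0]+X.ravel(),p[1]+Y.ravel(),np.full(X.size,p[2])]).astype(np.float32).reshape(n,n,2)
    return cv2.remap(f["image"],q[...,0],q[...,1],cv2.INTER_CUBIC),X,Y
def markang(f,p,lo=.009,hi=.018):
    im,X,Y=unwarp(f,p);im=im.astype(float);R=np.hypot(X,Y);A=np.arctan2(Y,X)
    w=im[...,:2].mean(-1)
    th=np.radians(np.arange(0,360,3));pr=np.array([w[(R>lo)&(R<hi)&(np.abs(np.angle(np.exp(1j*(A-t))))<.12)].mean() for t in th])
    k=pr.argmax();i=np.arange(k-10,k+11);v=np.clip(pr[i%120]-np.median(pr)-.35*(pr[k]-np.median(pr)),0,None)
    return np.degrees(th[k])+3*((i-k)*v).sum()/v.sum(),pr[k],np.median(pr)
E
python3 - <<'E'
from h import *
T=env.grab_frame("top");S=env.grab_frame("side")
for fs in([T,S],[T],[S]): print(fitknob(fs,[.62,-.22,.095]))
p,_=fitknob([T,S],[.62,-.22,.095])
o=[]
for f in(T,S):
    pf=p.copy(); q,_=fitknob([f],p)
    q=np.r_[q[:2],p[2]] if 0 else q
    print("ang",markang(f,p),markang(f,q))
    for pp in (p,q):
        im,_,_=unwarp(f,pp);o.append(cv2.resize(im,(380,280)[:1]*2 if 0 else (290,290)))
cv2.imwrite("pics/u1.png",np.vstack([np.hstack(o[:2]),np.hstack(o[2:])]))
j=np.array([.577,-.2148]);d=p[:2]-j;print(np.hypot(*d),np.degrees(np.arctan2(d[1],d[0])))
for th in(130,110,90,75,60,45,0): print(th,[np.round(x,1) if (x:=env.inverse_kinematics([p[0],p[1],p[2]-.027],[-90,0,y])) is not None else None for y in(th,th-129)])
print(env.read_state()["clock"])
E
```

```text
(array([ 0.62275449, -0.22011727,  0.09839735]), np.float64(0.4042843341721001))
(array([ 0.62315545, -0.22012076,  0.09656243]), np.float64(0.18457169900615245))
(array([ 0.68040472, -0.31096104,  0.01375889]), np.float64(0.08247925817471935))
ang (np.float64(123.38395369925688), np.float64(70.49145299145299), np.float64(29.121822033898304)) (np.float64(124.73950109880204), np.float64(70.17826086956522), np.float64(28.96943905767435))
ang (np.float64(127.96684415671375), np.float64(129.6391304347826), np.float64(108.68634336677815)) (np.float64(124.00327822514075), np.float64(129.33760683760684), np.float64(106.99362658414383))
0.04606241783697409 -6.628778302004289
130 [array([ -5.5,  32.9,  -4.7,   0. , -52.4,  45.5]), array([ -5.5,  32.9,  -4.7,  -0. , -52.4, -83.5])]
110 [array([ -5.5,  32.9,  -4.7,   0. , -52.4,  25.5]), array([  -5.5,   32.9,   -4.7,   -0. ,  -52.4, -103.5])]
90 [array([ -5.5,  32.9,  -4.7,   0. , -52.4,   5.5]), array([  -5.5,   32.9,   -4.7,   -0. ,  -52.4, -123.5])]
75 [array([ -5.5,  32.9,  -4.7,   0. , -52.4,  -9.5]), array([  -5.5,   32.9,   -4.7,   -0. ,  -52.4, -138.5])]
60 [array([ -5.5,  32.9,  -4.7,   0. , -52.4, -24.5]), array([  -5.5,   32.9,   -4.7,   -0. ,  -52.4, -153.5])]
45 [array([ -5.5,  32.9,  -4.7,   0. , -52.4, -39.5]), array([  -5.5,   32.9,   -4.7,    0. ,  -52.4, -168.5])]
0 [array([ -5.5,  32.9,  -4.7,  -0. , -52.4, -84.5]), array([ -5.5,  32.9,  -4.7,   0. , -52.4, 146.5])]
1.95
```

View pics/u1.png

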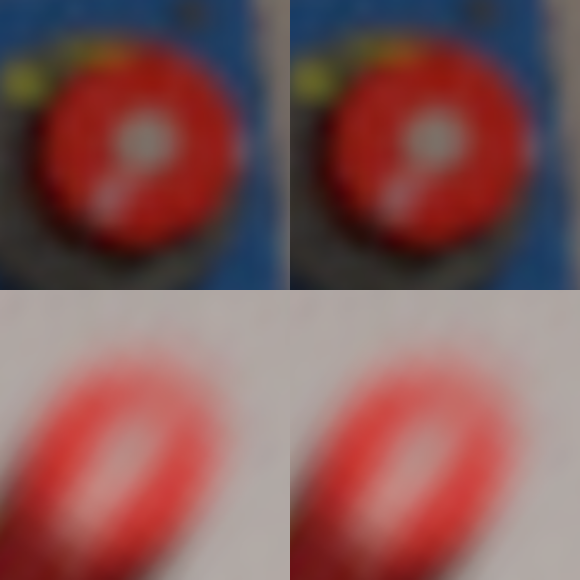

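The knob axis is about (0.6225,-0.2202) with its top at z≈0.094-0.098. The mark is at about 124.5° and release at -6.6°, so the turn is ~131° (2.29 rad), which is within the stated range. I'll grip now and make the first steps while watching the force.

```bash
cat >> h.py <<'E'
def F(n=1):
    return np.mean([np.r_[(s:=env.read_state())["force"],s["wrist_torque"]] for _ in range(n)],0)
def turn(xy,z,y0,total,f0,step=10,gain=.08e-3):
    y=y0;done=0
    while done<total-.01:
        d=min(step,total-done);done+=d;y=y0-done
        env.goto([*xy,z],[-90,0,y])
        f=F();e=f[2]-f0[2]
        s=env.read_state()
        print(round(done,1),"z",round(z,5),"t",round(s["clock"],2),"F",np.round(f-f0,2).tolist(),"yaw",np.round(s["tool_rot"][2],1),round(s["opening"],3))
        if abs(e)>9: print("ABORT");break
        z+=np.clip(gain*e,-.6e-3,.6e-3)
    return z,y
E
python3 - <<'E'
from h import *
xy=[.6225,-.2202]
env.gripper_to(.8)
env.goto([*xy,.2],[-90,0,125]);env.move_straight([*xy,.072],rate=.1,force_limit=6)
s=env.read_state();print(s["clock"],s["position"],s["tool_rot"],s["opening"])
f0=F();print(f0)
env.gripper_to(0,grasp_force=35)
print(F()-f0,env.read_state()["opening"],env.read_state()["clock"])
z,y=turn(xy,.072,125,24,f0,8)
print(z,y,f0.tolist())
E
```

```text
6.1083 [ 0.62308179 -0.22029584  0.07286716] [-9.00667262e+01  6.97351577e-02  1.25008633e+02] 0.7978445893294981
[-0.11618214  0.16763074 -1.00105768  0.00848012  0.09811805  0.02083907]
[-2.10755107 -3.30260483  1.18192229 -0.6270591   0.73625907  0.0195997 ] 0.450393710359351 6.7417
8 z 0.072 t 7.0 F [-4.0, -3.36, 4.95, -0.84, 1.16, -0.21] yaw 117.1 0.454
16 z 0.0724 t 7.26 F [-4.04, -1.54, 4.26, -0.76, 1.24, -0.19] yaw 109.1 0.451
24 z 0.07274 t 7.52 F [-4.68, -3.32, 5.26, -0.76, 1.33, -0.13] yaw 101.1 0.451
0.07315769652585835 101 [-0.11618213808074643, 0.16763074417927418, -1.0010576816010368, 0.008480117247935123, 0.09811804853379183, 0.020839070041503323]
```

Run:
```python
import h
from h import *
f0=np.array([-0.116,0.168,-1.0,0.008,0.098,0.021])
xy=[.6225,-.2202];z=.07316;y=101.;ff=.045e-3
for tgt in np.r_[np.arange(93,4,-8),3]:
    d=y-tgt;z+=ff*d;y=float(tgt)
    env.goto([*xy,z],[-90,0,y])
    s=env.read_state();f=F()-f0;e=f[2]
    print(y,"z",round(z,5),"F",np.round(f,2).tolist(),"t",round(s["clock"],2),round(s["opening"],3),np.round(s["tool_rot"][2],1))
    if abs(e)>9: print("ABORT");break
    dz=np.clip(.08e-3*e,-.8e-3,.8e-3);z+=dz;ff=np.clip(ff+.15*dz/8,0,.08e-3)
print(z,y,ff)
```

```text
93.0 z 0.07352 F [-3.92, -2.38, 3.88, -0.83, 1.28, -0.12] t 7.78 0.446 93.1
85.0 z 0.07424 F [-3.86, -3.07, 4.73, -0.77, 1.23, -0.08] t 8.03 0.453 85.1
77.0 z 0.07508 F [-3.39, -3.82, 3.59, -0.86, 1.16, -0.13] t 8.29 0.451 77.1
69.0 z 0.07587 F [-4.17, -4.21, 3.46, -0.95, 1.04, -0.1] t 8.55 0.447 69.1
61.0 z 0.0767 F [-3.99, -3.37, 3.01, -1.03, 1.01, -0.1] t 8.81 0.448 61.1
53.0 z 0.07752 F [-3.87, -3.87, 2.97, -1.11, 0.87, -0.06] t 9.07 0.449 53.1
45.0 z 0.07838 F [-3.28, -2.65, 1.16, -1.21, 0.9, -0.12] t 9.32 0.45 45.1
37.0 z 0.07911 F [-3.56, -4.27, 2.28, -1.28, 0.8, -0.16] t 9.58 0.451 37.1
29.0 z 0.07993 F [-2.54, -2.87, 1.44, -1.35, 0.79, -0.12] t 9.84 0.449 29.1
21.0 z 0.08068 F [-2.83, -4.14, -1.1, -1.36, 0.72, -0.18] t 10.1 0.45 21.1
13.0 z 0.08122 F [-3.12, -4.73, -0.99, -1.43, 0.75, -0.09] t 10.36 0.452 13.2
5.0 z 0.08176 F [-3.2, -4.31, -0.27, -1.42, 0.75, -0.13] t 10.62 0.451 5.2
3.0 z 0.08189 F [-3.0, -2.95, 0.03, -1.49, 0.76, 0.19] t 10.87 0.453 3.2
0.08189158498990204 3.0 7.650173763648732e-05
```

Risen 9.9 mm over 122°, which is more than I expected, so I'll let go and look before finishing.

Run:
```python
from h import *
env.gripper_to(.8);s=env.read_state();print(F(),s["clock"],s["position"])
env.move_straight([.6225,-.2202,.16],rate=.2);env.goto([.42,-.33,.25],[-90,0,3])
T=env.grab_frame("top");S=env.grab_frame("side")
for z in(.098,.104): 
  p=[.6227,-.2202,z];print("ang",markang(T,p),markang(S,np.add(p,[-.004,.004,0])))
print(fitknob([T],[.622,-.22,.1]))
a=crop(T,(312,184),48,66,8); b=crop(S,(297,175),64,66,8)[:, :400]
c=np.zeros((528,800,3),np.uint8);c[:,:384]=a;c[:,390:790]=b;cv2.imwrite("pics/c2.png",c)
print(env.read_state()["clock"])
```

```text
[-0.26013296 -1.12193215 -0.79238135 -0.05231426  0.06771628 -0.02465149] 11.6833 [ 0.62251404 -0.22019945  0.08191222]
ang (np.float64(153.57473988367286), np.float64(135.83050847457628), np.float64(117.90721153846154)) (np.float64(305.31086680851234), np.float64(128.2051282051282), np.float64(61.54956896551724))
ang (np.float64(153.22149061591833), np.float64(135.40677966101694), np.float64(116.94846006483937)) (np.float64(316.47756901880547), np.float64(114.20434782608696), np.float64(73.22826086956522))Traceback (most recent call last):
  File "<stdin>", line 7, in <module>
  File "h.py", line 32, in fitknob
    ms=[redmask(f,proj(f,[p0[0],p0[1],p0[2]-.012])[0]) for f in fs]
        ~~~~~~~^^^^^^^^^^^^^^^^^^^^^^^^^^^^^^^^^^^^^^^
  File "h.py", line 27, in redmask
    c=max(cv2.findContours(m,cv2.RETR_EXTERNAL,cv2.CHAIN_APPROX_NONE)[0],key=cv2.contourArea)
ValueError: max() iterable argument is empty
```

The arm blocks the view here. I'll go back to the start posture, where both cameras had a clear view.

Run:
```python
from h import *
env.set_joints([-58.121,22.042,.453,0,-68.411,-70])
T=env.grab_frame("top");S=env.grab_frame("side")
print(fitknob([T],[.622,-.22,.1]))
for z in(.098,.104): 
  p=[.6227,-.2202,z];print("ang",markang(T,p),markang(S,np.add(p,[-.003,.003,0])))
a=crop(T,(312,184),48,66,8); b=crop(S,(297,175),64,66,8)[:, :400]
c=np.zeros((528,800,3),np.uint8);c[:,:384]=a;c[:,390:790]=b;cv2.imwrite("pics/c2.png",c)
print(env.read_state()["clock"])
```

```text
(array([ 0.62445976, -0.22100377,  0.10486506]), np.float64(0.19225384974335047))
ang (np.float64(354.59379327227253), np.float64(68.63865546218487), np.float64(25.054122938530735)) (np.float64(304.60770124253827), np.float64(125.41880341880342), np.float64(61.436974789915965))
ang (np.float64(-1.2950247386776204), np.float64(71.60775862068965), np.float64(25.834782608695654)) (np.float64(343.0467277996755), np.float64(112.40416666666667), np.float64(74.72826086956522))
14.7417
```

View pics/c2.png

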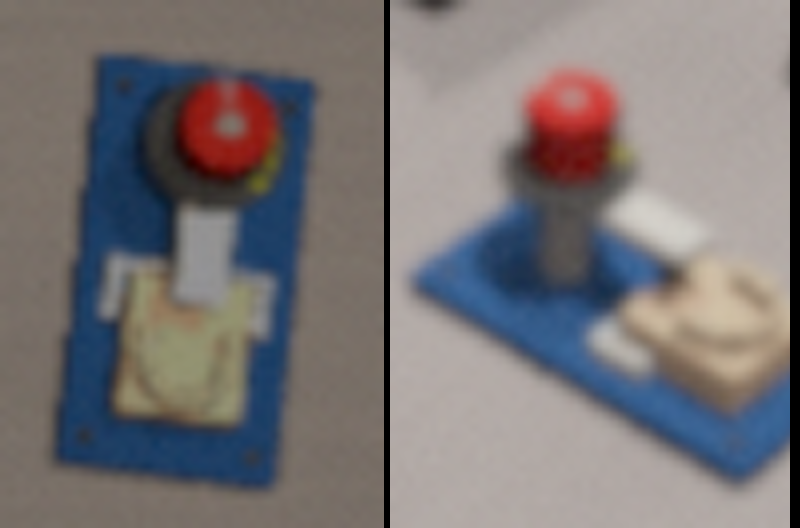

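The knob turned and rose about 8 mm with its spring intact, and the strap is up with it. The mark is at about +1.5° (dead reckoning gives +2.5°, the image -1.3 to +2°) and release is at -6.6°. I'll regrip and turn 8° more.

Run:
```python
from h import *
xy=[.6225,-.2202];z=.082
env.goto([*xy,.18],[-90,0,10]);env.move_straight([*xy,z],rate=.12,force_limit=6)
f0=F();env.gripper_to(0,grasp_force=35);print(np.round(F()-f0,2))
for y in(6,2):
    z+=.0003;env.goto([*xy,z],[-90,0,y]);f=F()-f0;print(y,np.round(f,2),env.read_state()["tool_rot"]);z+=.08e-3*f[2]
env.goto([*xy,z],[-90,0,2]);print(np.round(F()-f0,2))
env.gripper_to(.8);env.move_straight([*xy,.18],rate=.2)
env.goto([.5,-.45,.25],[-90,0,2])
env.set_joints([-58.121,22.042,.453,0,-68.411,-70])
T=env.grab_frame("top");S=env.grab_frame("side")
p,c=fitknob([T],[.622,-.22,.1]);print(p,c)
for q in(p,[.6227,-.2202,.106]):print("ang",markang(T,q))
m=env.trace(T,"jig");print("jig",rect(T,m[0]["mask"],.012))
for d in env.search_frame(T,"knob_mark")[:2]+env.search_frame(S,"knob_mark")[:2]+env.search_frame(T,"release_mark")[:1]:print(d["score"],d["xyz"])
a=crop(T,(314,172),32,40,12); b=crop(S,(297,175),64,66,8)[:480, :400]
c=np.zeros((480,790,3),np.uint8);c[:,:384]=a;c[:,390:790]=b;cv2.imwrite("pics/c3.png",c)
print(env.read_state()["clock"])
```

```text
[-0.34 -0.75 -0.52 -0.11  0.02  0.06]
6 [-0.55 -0.93  0.36 -0.3   0.02  0.08] [-9.00208041e+01 -1.27547985e-02  6.09438747e+00]
2 [ 0.57 -2.28  0.18 -0.56 -0.02  0.07] [-9.00217650e+01 -1.62179863e-02  2.13495124e+00]
[ 0.54 -2.22  1.2  -0.8  -0.08  0.18]
[ 0.62488626 -0.22122321  0.10435713] 0.18738317757009348
ang (np.float64(357.56767775322123), np.float64(81.64102564102564), np.float64(28.676342710997442))
ang (np.float64(354.64501375996844), np.float64(82.3529411764706), np.float64(26.79294871794872))
jig ((577.9337158203125, -213.64456176757812), (99.55760192871094, 194.28659057617188), 83.42536163330078)
0.44 [0.6177, -0.2191, 0.1065]
0.84 [0.6058, -0.2169, 0.0686]
23.2917
```

View pics/c3.png

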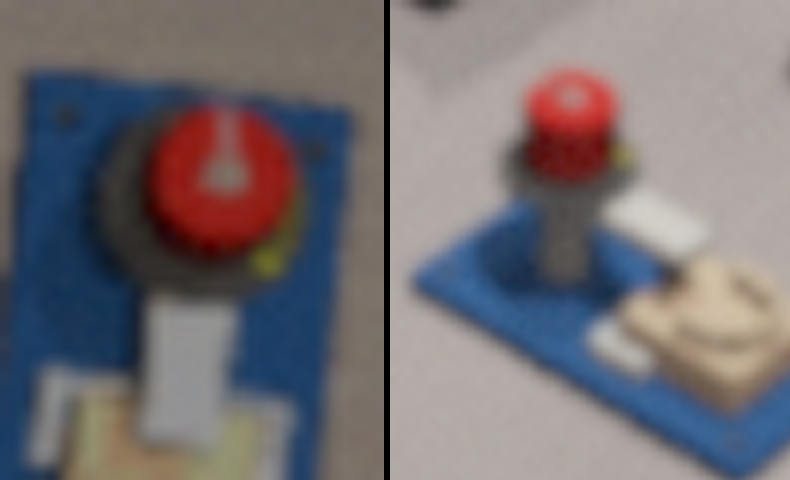

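Run:
```python
from h import *
fs=[env.grab_frame("top") for _ in range(6)]
T=dict(fs[0]);T["image"]=np.mean([f["image"].astype(float) for f in fs],0).astype(np.uint8)
p=[.6227,-.2202,.106]
im,X,Y=unwarp(T,p,.03,241)
g=im.astype(float);w=np.minimum(g[...,0],g[...,1]); 
xs=X[0]*1000;ys=Y[:,0]*1000
for x0 in range(-8,26,2):
    c=np.abs(xs-x0)<1;pr=w[:,c].mean(1);k=(np.abs(ys)<12);b=np.percentile(pr[k],30);v=np.clip(pr[k]-b-.3*(pr[k].max()-b),0,None)
    print(x0,"y",round((ys[k]*v).sum()/v.sum(),2),"peak",round(pr[k].max()),round(b))
# red extent -> centre
hs=g[...,2]-np.maximum(g[...,0],g[...,1])
hull=(hs>60);print("red y-range rows at x=-5..5:",[(x0,ys[np.where(hull[:,np.argmin(abs(xs-x0))])[0][[0,-1]]]) for x0 in(-6,0,6,10,14)])
o=cv2.resize(im,(580,580),interpolation=cv2.INTER_CUBIC)
for a in(-6.6,):
    c=290;r=np.radians(a);cv2.line(o,(c,c),(int(c+280*np.cos(r)),int(c+280*np.sin(r))),(0,255,0),1)
cv2.circle(o,(290,290),int(20/60*580),(255,255,0),1)
cv2.imwrite("pics/u2.png",o)
```

```text
-8 y -1.37 peak 36 23
-6 y -0.97 peak 56 26
-4 y -0.65 peak 79 34
-2 y -0.63 peak 98 39
0 y -0.79 peak 104 39
2 y -0.92 peak 100 37
4 y -1.04 peak 91 31
6 y -1.17 peak 86 25
8 y -1.22 peak 85 22
10 y -1.2 peak 86 21
12 y -1.2 peak 88 25
14 y -1.23 peak 86 26
16 y -1.35 peak 83 32
18 y -1.36 peak 80 44
20 y -1.37 peak 76 53
22 y -1.7 peak 78 66
24 y -4.96 peak 89 75
red y-range rows at x=-5..5: [(-6, array([-18.5 ,  20.25])), (0, array([-19.75,  20.5 ])), (6, array([-18.5 ,  19.25])), (10, array([-16.5,  17.5])), (14, array([-12.5 ,  14.25]))]
```

View pics/u2.png

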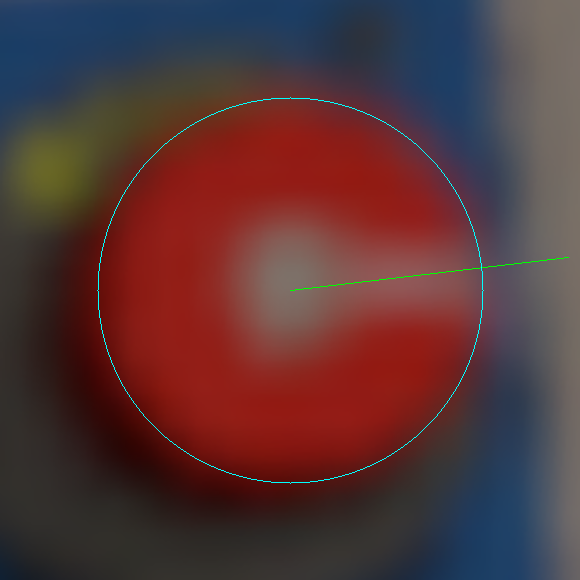

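Estimates disagree by a few degrees (-1.5 to -5.5°), depending on whether the disc or the hub is taken as the centre. I'll fit a rendered knob model to the current frames and to the saved start frames.

```bash
cat > fit.py <<'E'
from h import *
from scipy.optimize import minimize
SS=6
def fit(f,img,z,ang0,xy=(.6227,-.2202)):
    c0=proj(f,[*xy,z])[0];x0,y0=int(c0[0])-12,int(c0[1])-11;W,H=24,24
    I=img[y0:y0+H,x0:x0+W].reshape(-1,3).astype(float)
    gx,gy=np.meshgrid(np.linspace(-1,1,W),np.linspace(-1,1,H))
    def poly(P,off):
        q=(proj(f,P)+off-[x0,y0]+.5)*SS-.5
        m=np.zeros((H*SS,W*SS),np.uint8);cv2.fillPoly(m,[np.round(cv2.convexHull(q.astype(np.float32))*16).astype(np.int32)],1,shift=4);return m
    t=np.linspace(0,2*np.pi,48)
    circ=lambda r,h:np.c_[xy[0]+r*np.cos(t),xy[1]+r*np.sin(t),np.full(48,z+h)]
    def model(p):
        off=p[:2];a=p[2];hr,hh,lw,bl=np.clip(abs(p[3:7]),[3e-3,0,1e-3,.3],[8e-3,5e-3,6e-3,1.5])
        col=poly(np.r_[circ(.031,-.035),circ(.031,-.043)],off)
        wall=poly(np.r_[circ(.02,0),circ(.02,-.03)],off);top=poly(circ(.02,0),off)
        hub=poly(np.r_[circ(hr,hh),circ(hr,0)],off)
        u=np.array([np.cos(a),np.sin(a),0]);v=np.array([-u[1],u[0],0]);c=np.array([*xy,z])
        ln=poly(np.array([c+v*s*lw/2+u*r for s in(-1,1) for r in(.002,.02)]),off)
        L=np.zeros_like(col)
        for i,m in enumerate((col,wall,top,ln,hub)):L[m>0]=i+1
        B=[]
        for i in range(6):
            m=cv2.GaussianBlur((L==i).astype(np.float32),(0,0),bl*SS);m=cv2.resize(m,(W,H),interpolation=cv2.INTER_AREA)
            B.append(m.ravel())
            if i<3:B+= [m.ravel()*gx.ravel(),m.ravel()*gy.ravel()]
        return np.array(B).T
    wt=np.exp(-((gx**2+gy**2)/.7**2)).ravel()[:,None]
    def cost(p):
        A=model(p);s=np.linalg.lstsq(A*wt,I*wt,rcond=None)[0];return (((A@s-I)*wt)**2).sum()
    best=None
    for oy in(-1,.5):
        p0=np.array([0,oy,ang0,.005,.0015,.003,.7]);sp=np.array([1.2,1.2,.15,.001,.0015,.001,.2])
        r=minimize(cost,p0,method="Nelder-Mead",options=dict(initial_simplex=p0+np.r_[np.zeros((1,7)),np.diag(sp)],maxiter=700,xatol=1e-4,fatol=1))
        if best is None or r.fun<best.fun:best=r
    p=best.x
    prof=[]
    for d in(-8,-4,0,4,8):
        q=p.copy();q[2]+=np.radians(d)
        r=minimize(lambda o:cost(np.r_[o,q[2:]]),p[:2],method="Nelder-Mead",options=dict(initial_simplex=p[:2]+np.array([[0,0],[.3,0],[0,.3]]),maxiter=40));prof.append(round(r.fun/best.fun,3))
    return np.degrees(p[2]),np.round(p[:2],2),np.round(p[3:6]*1000,1),round(p[6],2),round(best.fun),prof
E
python3 - <<'E'
from fit import *
T=env.grab_frame("top");S=env.grab_frame("side")
for n,f in(("top",T),("side",S)):
    print(n,"start",fit(f,cv2.imread(f"pics/{n}0.png"),.097,np.radians(122)))
    ims=np.mean([f["image"].astype(float)]+[env.grab_frame(n)["image"].astype(float) for _ in range(3)],0)
    print(n,"now",fit(f,ims,.106,np.radians(-3)))
print(env.read_state()["clock"])
E
```

```text
top start (np.float64(118.871064838308), array([0.07, 0.09]), array([5.9, 3.8, 1.8]), np.float64(0.79), 18442, [np.float64(1.145), np.float64(1.044), np.float64(0.998), np.float64(1.014), np.float64(1.066)])
top now (np.float64(-4.811302636618579), array([0.04, 0.14]), array([6. , 2.8, 2.2]), np.float64(0.79), 19153, [np.float64(1.164), np.float64(1.056), np.float64(1.0), np.float64(1.026), np.float64(1.138)])
side start (np.float64(121.83825973153402), array([0.3 , 0.97]), array([5.4, 3. , 0.6]), np.float64(1.19), 5701, [np.float64(1.16), np.float64(1.052), np.float64(1.0), np.float64(1.024), np.float64(1.12)])
side now (np.float64(-9.31650528489127), array([0.32, 1.1 ]), array([3.3, 3.6, 2.5]), np.float64(1.26), 5750, [np.float64(1.031), np.float64(1.009), np.float64(1.0), np.float64(1.004), np.float64(1.021)])
23.9917
```

The model fit gives -4.8° from the top camera and about -9° (weak) from the side, against release at -6.6°. The raised hub explains the disagreement. So the knob is at release and I'm leaving it there. Next I'll check the cast's lateral position, grip it and slide it out.

Run:
```python
from h import *
j=np.array([.5772,-.2147]);a=np.radians(-6.6);ux=np.array([np.cos(a),np.sin(a)]);uy=np.array([-ux[1],ux[0]])
T=env.grab_frame("top");m=max(env.trace(T,"cast"),key=lambda d:d["score"]);print("score",m["score"],m["mask"].sum())
yx=np.argwhere(m["mask"])[:,::-1]
for z in(.036,.012):
    P=unproj(T,yx,z)[:,:2]-j;l=np.c_[P@ux,P@uy]*1000;k=(l[:,0]>-65)&(l[:,0]<-40)
    print(z,"x",np.percentile(l[:,0],[1,99]),"y",np.percentile(l[k,1],[1,99]))
g=j-.050*ux;o=[-90,0,-6.6]
env.gripper_to(1.0)
env.goto([*g,.18],o);env.move_straight([*g,.07],rate=.15,force_limit=8)
print("stop",env.move_straight([*g,.0165],rate=.06,force_limit=6))
f0=F();s=env.read_state();print(s["position"],s["clock"],np.round(f0,2))
env.gripper_to(0,grasp_force=15)
f=F()-f0;s=env.read_state();print("grip",np.round(f,2),"along y",f[:2]@uy,s["opening"]*87,s["position"],s["clock"])
```

```text
score 0.84 251
0.036 x [-74.40913074  -9.34082467] y [-24.60319314  26.48183187]
0.012 x [-70.56822567  -4.47516095] y [-28.29312774  23.60049725]
stop False
[ 0.52787795 -0.2090236   0.01682536] 28.5417 [ 0.45 -0.82  0.77  0.03  0.01 -0.03]
grip [-0.55  1.45  0.18 -0.15  0.04  0.03] along y 1.3734037929919285 56.219030127889646 [ 0.52754748 -0.20899775  0.01658573] 29.1833
```

```bash
python3 - <<'E'
from h import *
j=np.array([.5772,-.2147]);a=np.radians(-6.6);ux=np.array([np.cos(a),np.sin(a)])
g=j-.050*ux
f0=F();st=False
for d in(.006,.012,.024,.036):
    st=env.move_straight([*(g-d*ux),.0168],rate=.04,force_limit=8);s=env.read_state()
    print(d,st,np.round(F()-f0,2),s["position"],s["clock"],s["opening"]*87)
    if st:break
if not st:
    e=g-.036*ux
    env.move_straight([*e,.05],rate=.06,force_limit=10);print(np.round(F()-f0,2))
    env.move_straight([*e,.17],rate=.15)
    s=env.read_state();print(np.round(F()-f0,2),s["position"],s["clock"],s["opening"]*87)
    b=np.array([.584,.200]);t=np.radians(-2.5);q=b-.010*np.array([np.cos(t),np.sin(t)])
    env.goto([*q,.17],[-90,0,-2.5]);s=env.read_state();print(s["position"],s["clock"],s["opening"]*87)
    T=env.grab_frame("top");S=env.grab_frame("side")
    cv2.imwrite("pics/p1.png",np.hstack([T["image"][100:300,120:360],S["image"][120:320,150:390]]).repeat(1,0))
E
python3 -c "
import cv2;i=cv2.imread('pics/p1.png');cv2.imwrite('pics/p1.png',cv2.resize(i,None,fx=1.66,fy=1.66))"
```

```text
0.006 False [-0.49 -0.68 -1.44  0.06 -0.03  0.01] [ 0.52087183 -0.20817198  0.01666115] 29.4833 56.05462634957216
0.012 False [ 0.33  0.42 -2.77  0.05 -0.05 -0.02] [ 0.51512442 -0.20752159  0.01672022] 29.7833 55.94459632803972
0.024 False [ 0.12 -0.92 -1.29  0.08 -0.12 -0.02] [ 0.50343957 -0.20621413  0.01687362] 30.2333 56.04200009396808
0.036 False [ 0.47 -0.09 -1.83  0.1  -0.05  0.  ] [ 0.49157872 -0.20480984  0.01690081] 30.6833 55.581190875843845
[ 0.43 -0.92 -2.11  0.13 -0.   -0.03]
[-0.93 -0.38 -2.47  0.15 -0.    0.01] [ 0.49090879 -0.20461281  0.16885903] 32.3333 55.83748759103098
[0.57402341 0.19932714 0.1699117 ] 33.8583 55.65750603188071
```

View pics/p1.png

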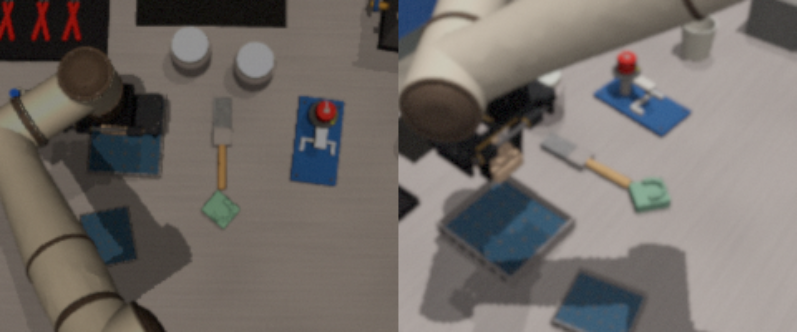

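The cast is held over the large basket, the jig is empty, and nothing else has moved. I'll lower it gently now.

Run:
```python
from h import *
b=np.array([.584,.200]);t=np.radians(-2.5);q=b-.010*np.array([np.cos(t),np.sin(t)])
print(env.move_straight([*q,.035],rate=.1,force_limit=8))
f0=F();st=env.move_straight([*q,.0125],rate=.012,force_limit=2.5);s=env.read_state()
print(st,s["position"],np.round(F()-f0,2),s["clock"])
p=s["position"]
env.dwell(.2);env.gripper_to(.78);s=env.read_state();print(s["opening"]*87,np.round(F(),2))
env.move_straight([*q,.06],rate=.06);env.move_straight([*q,.2],rate=.2)
env.set_joints([-58.121,22.042,.453,0,-68.411,-70])
T=env.grab_frame("top");S=env.grab_frame("side")
for f in(T,S):print([(round(d["score"],2),np.round(d["xyz"],3)) for d in env.search_frame(f,"cast")][:3])
print(env.read_state()["clock"])
a=cv2.resize(T["image"][60:300,90:410],(400,300));c=crop(T,(197,180),64,60,6.25)[:300,:400]
d=crop(S,(215,255),110,82,3.64)[:298,:400];e=cv2.resize(S["image"][120:380,0:346],(400,300))
o=np.zeros((600,800,3),np.uint8);o[:300,:400]=a;o[:c.shape[0],400:400+c.shape[1]]=c;o[300:300+d.shape[0],:d.shape[1]]=d;o[300:,400:]=e
cv2.imwrite("pics/end.png",o)
```

```text
False
True [0.57396855 0.20042677 0.01336588] [ 0.48 -0.17  3.39  0.07 -0.07  0.03] 37.0917
67.65044215014878 [ 0.28  0.14 -0.13 -0.01 -0.02 -0.01]
[(0.66, array([0.578, 0.198, 0.034])), (0.65, array([ 0.568, -0.207,  0.015]))]
[(0.56, array([0.575, 0.211, 0.036]))]
42.95
```

View pics/end.png

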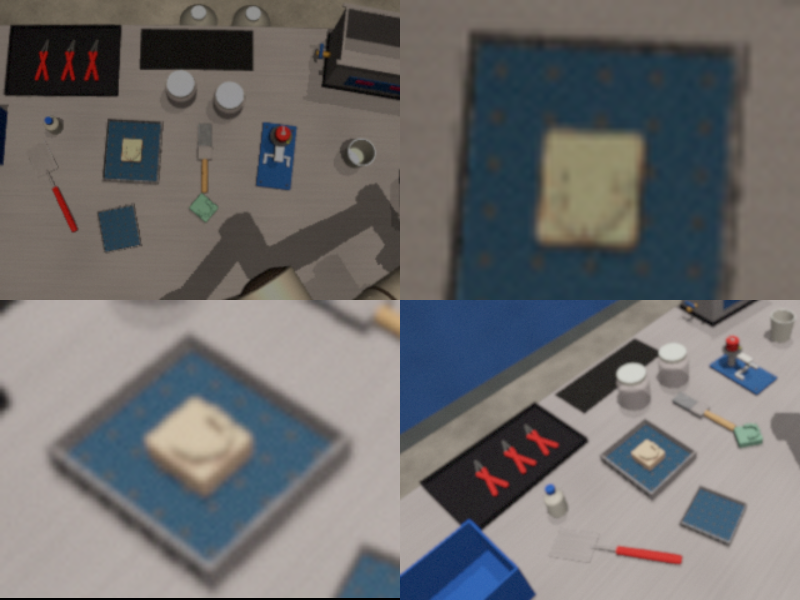

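The cast stands upright near the middle of the large basket (image about (131,150) in the top-left panel). Everything else is where it was and the arm is clear, so I'm handing the job in.

```bash
python3 -c "
from workcell import env
print(env.close_job(), env.read_state()['clock'])"
```

```text
the job is handed in; nothing more can be done
the job is handed in; nothing more can be done
```

The clamp is unscrewed, the cast stands upright on its base in the middle of the 180 x 160 mm basket, and the job is handed in; the last clock reading before that was about 43 s of the 64 s allowed.

- **Clamp:** I turned the knob clockwise by 122° and then 8°, letting the hand rise about 10 mm with it. The axial force stayed within about 5 N (roughly 0.6 mm of spring).
- **Cast:** I slid it 36 mm forwards with no noticeable sideways load, then lifted it. It touched the mat at about 3 N before I let go.

**Last checks:**
- **Final pictures:** The cast shows upright near the basket's centre, the jig is empty, the bystanders look unmoved and the arm is clear.
- **Knob angle:** The measurements differed by a few degrees. The top-camera fit gave about -5°, the weaker side-camera fit about -9°, and a simple line-slope reading -1 to -2°, against the release direction of -6.6°. I took the knob as released to within a few degrees and did not turn it further.

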